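# Fit out a dry bath with its blocks, vial and bottle

## Robot

A 6-joint arm with a two-finger parallel gripper is mounted at the origin on a cart in front of the work surface, level with it; the furniture and walls round the work are solid. World frame = base frame: x ahead of the robot, y to its left, z up, the work surface at z = 0. Lengths are in m, angles in rad, forces in N, time in s.
With the tool pointing down it reaches from about 0.25 to 0.85 m from the base axis. Payload 12.5 kg.
Tool frame: the origin (TCP) lies midway between the tips of the shut fingers; the grasp point (between the pads) lies 19 mm behind it; z points along the fingers, y is the line along which they close (so a half turn about z gives the same grasp; the last joint's range is limited). The gripper opens to 93 mm and grips with 3 to 60 N. Pads are 15 mm wide; open, the fingers measure 128 mm over their backs; the gripper's body (75 mm by 188 mm) begins 65 mm behind the grasp point.
Start: joints at [-1.378, 0.351, 1.652, -0, 1.139, -0.085], TCP at [0.151, -0.529, 0.219] pointing down, gripper open.
Joint ranges: [-2.75, 2.75], [-0.79, 2.1], [0.01, 2.65], [-1.57, 4.71], [0.07, 3.14], [-2.87, 2.87]. Speed limits (rad/s): [2.22, 2.22, 2.79, 3.14, 3.14, 3.14].

## Interface

Orientations are given as a unit quaternion [x, y, z, w].
In Python, from rig import arm gives the robot as it stands.
- The arm moves only by the shell command python3 -m pendant 'ROWS' [FORCE]. ROWS is JSON, a list that holds one entry, the list of rows, each a list of 5 numbers: the shift along the tool's x, y, z in m, then the turn about the tool's z in degrees, then the opening, from 0 (shut) to 1 (fully open). A call has exactly 8 rows; each row is the pose to reach, as a shift and turn from the pose commanded when the call began, along the tool's axes at that moment; what a row does not reach only later rows make up. A row lasts 1/8 s, in which the tool goes at most 62.5 mm and 10.7 degrees, less where a joint would pass 70% of its speed; a pose out of reach is approached as far as the arm can. A call with a gripper value outside its range is refused whole. The fingers move at their own pace and stop on an object; FORCE is the grip in N (left out, the last holds). Time passes only in rows, so rows that repeat a pose let the fingers close, or fill a call up. It gives the time, the measured TCP pose, the force, the opening and the grip force at its end, in the units of the state.
- arm.read_state(): the state, without advancing time (a new reading comes with each control period).
- arm.get_image(name): name is "scene" or "top" or "wrist"; returns the picture (420x560x3 uint8, red, green, blue); there is no depth.
- arm.calibration(name): a dict with "intrinsics" (3x3 intrinsics, pixels), "origin" and "attitude" of the camera in the world; the wrist camera has in their place "tool_from_camera" (4x4, takes a point from camera to tool coordinates, whose origin is the TCP and whose axes are the flange's). Camera axes: x right, y down, z forward; pixel columns grow to the right and rows downward; lengths in m; the calibration is good to about 2 mm. A picture is of the moment at which its call begins: read the wrist's pose just before it. calibration takes no time and is no camera call.
- arm.close_job(): hands the job in; it is judged then, once.
The state is a dict: "t": time; "joint_pos": joint angles; "qvel": joint speeds; "joint_torque": joint torques, N m; "position": TCP position; "ee_rot": TCP orientation; "wrist_force": force on the tool from outside, world axes, zero at the start; "torque": the same for the moment, N m; "grip_width": finger opening in m; "grip_force": force on a finger pad.
Only numpy, scipy, OpenCV 4.12 (cv2) and the standard library are available. Lean on these libraries where they do the work, as an engineer would, in place of code of your own. Each camera call takes 0.05 s, during which the arm holds its last target. There are 200 camera calls.

## Task

Get the dry bath ready for warming the reagents. Set the two loose aluminium blocks into its two empty bays, the two-bore block beside the block with the dial thermometer and the one-bore block beside the tube block, each down flat on the bay floor; then stand the white-capped vial in the bore nearer the thermometer and the larger dropper bottle in the single bore, both upright and down on the bottom of the bore. Leave the smaller dropper bottle and the two blocks already in the bath where they are, and do not tip the vial or the bottle over.

Things in the scene. Friction and masses are not known exactly. Their poses are not given: they have to be found in the camera images.
- dry_bath: Bench dry bath, fixed: grey case 332 mm wide (y), x from -86 (sloping panel, faces robot) to +41 mm, 75 mm high. Origin at counter height under the well's centre; x to its back, y to its left seen from the front. Four bays at x = 0, y = -118.5, -39.5, 39.5, 118.5 mm, each 62 (x) x 75 mm (y), floor z = 55, bevelled rim z = 75; 4 mm ribs between. The two middle bays start empty.
- thermometer_block: Aluminium block 54 (x) x 68 (y) x 45 mm (z) already in one END bay of the bath (left or right varies); on its centre stands a round dial thermometer, 31 mm wide, white face, top 32 mm above the block. Origin at the centre of the block's underside. It is loose, with 3 to 4 mm of play: leave it.
- tube_block: Aluminium block 54 (x) x 68 (y) x 45 mm (z), the tube block, already in the other end bay: six small 14.5 mm bores in two rows. Origin at the centre of its underside. It is loose, with 3 to 4 mm of play: leave it.
- vial_block: Loose aluminium block 54 (x) x 68 (y) x 45 mm (z), about 0.36 kg, standing on the counter, with TWO bores of 28 mm, 20 mm deep, at y = -16 and +16 mm, x = 0 (bore bottoms at z = 25 mm). Origin at the centre of its underside. Alike after a half turn. Grasp it across its 54 mm, near the top: in its bay it stands 25 mm above the rim.
- bottle_block: Loose aluminium block 54 (x) x 68 (y) x 45 mm (z), about 0.32 kg, standing on the counter, with ONE large bore of 42 mm, 30 mm deep, at its centre (bore bottom at z = 15 mm). Origin at the centre of its underside, z up. Alike after a half turn. Grasp it across its 54 mm, near the top.
- vial: Small glass vial with white screw cap, standing on the counter: 22 mm wide, 41 mm high, the cap 20 mm wide from z = 28 to 41 mm, 28 g. Origin at the centre of its underside, z up. In its bore it stands 21 mm out of the block: grasp it by the cap.
- large_bottle: The LARGER of two white dropper bottles, standing on the counter: body 35 mm wide up to z = 62 mm, then a 22 mm nozzle up to 95 mm, 45 g. Origin at the centre of its underside, z up. In its bore its body stands 32 mm out of the block.
- small_bottle: The SMALLER of two white dropper bottles, standing on the counter, not needed: body 30 mm wide up to z = 53 mm, then a 20 mm nozzle up to 82 mm. Origin at the centre of its underside. Leave it where it stands.
- photometer: Tall beige bench instrument with keypad, fixed and never moved, standing left of the dry bath: 340 mm wide and deep, from y = -70 to 270 mm and from x = 530 mm in the world. It is 195 mm high at its front, sloping up to 308 mm at the back. It stands behind some of the loose things, in the way of a straight path to the bath: carry things round its front or above it.

How it is judged:
By the outcome, as a careful person would: the job done as asked, in the order asked, and still so for the second after the job is handed in, with the robot touching nothing.
It also fails if it takes over 128 s, if anything falls off the work surface, if the arm or the gripper's body presses on something with over 40 N, if the wrist force passes 120 N, or if a joint passes its speed limit or range.

## Working session

There is one attempt and no reset: what is moved stays moved. The work goes in short steps, Python scripts to look and compute and a shell command to move; the robot and the scene stay as the last step left them, time stands still between calls to the robot, and variables do not carry over. Pictures are saved under pics/ and viewed, at most 14 in all, crops included, and the job is handed in when it is done.

```bash
ls; mkdir -p pics; python3 - <<'E'
from rig import arm
import cv2
for n in ("scene","top"):
    im=arm.get_image(n); cv2.imwrite(f"pics/{n}0.png",im[:,:,::-1]); print(n,arm.calibration(n))
print(arm.calibration("wrist")); print(arm.read_state())
E
```

```text
pics
scene {'intrinsics': array([[544.98923101,   0.        , 280.60261574],
       [  0.        , 544.98923101, 210.97218761],
       [  0.        ,   0.        ,   1.        ]]), 'origin': array([-0.57855109, -0.765966  ,  0.8606359 ]), 'attitude': array([ 0.76303431, -0.41545139,  0.24727642, -0.42899087])}
top {'intrinsics': array([[416.18018712,   0.        , 274.68028943],
       [  0.        , 416.18018712, 206.90458302],
       [  0.        ,   0.        ,   1.        ]]), 'origin': array([ 0.37411706, -0.07485289,  1.17863984]), 'attitude': array([-0.70213104,  0.7075777 , -0.05225332,  0.06012816])}
{'intrinsics': array([[297.3711538 ,   0.        , 280.11091466],
       [  0.        , 297.3711538 , 206.09589132],
       [  0.        ,   0.        ,   1.        ]]), 'tool_from_camera': array([[ 5.67829157e-04, -9.61882270e-01, -2.73463298e-01,
         7.65719003e-02],
       [ 9.99999746e-01,  6.63918514e-04, -2.58837056e-04,
         6.02333025e-04],
       [ 4.30528122e-04, -2.73463082e-01,  9.61882403e-01,
        -1.65878427e-01],
       [ 0.00000000e+00,  0.00000000e+00,  0.00000000e+00,
         1.00000000e+00]])}
{'t': 0.1, 'joint_pos': array([-1.37757517e+00,  3.51162830e-01,  1.65236582e+00,  1.04557777e-05,
        1.13908500e+00, -8.45718599e-02]), 'qvel': array([ 0.00092754, -0.00017285, -0.00187064, -0.00138094, -0.00061085,
       -0.00157621]), 'joint_torque': array([-2.99565590e-04, -4.98026884e+01, -2.85703057e+01,  6.99916156e-02,
        2.39112193e-02, -6.54909991e-05]), 'position': array([ 0.15081111, -0.52859817,  0.21816378]), 'ee_rot': array([ 9.90369552e-01,  1.38448146e-01, -2.29789093e-05, -5.10003385e-04]), 'wrist_force': array([0.42771269, 0.30049474, 0.42455229]), 'torque': array([ 0.03375974, -0.0007847 , -0.00879433]), 'grip_force': 0.0, 'grip_width': 0.09295999620291832}
```

View pics/scene0.png

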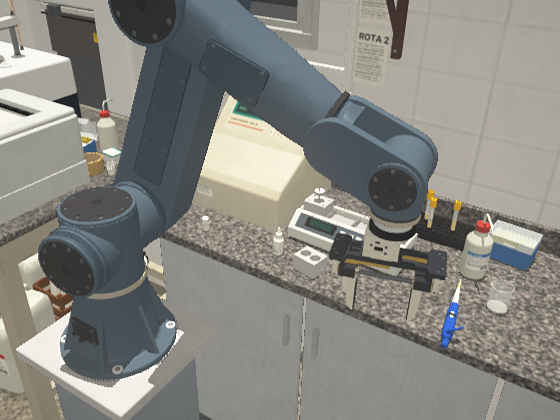

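View pics/top0.png

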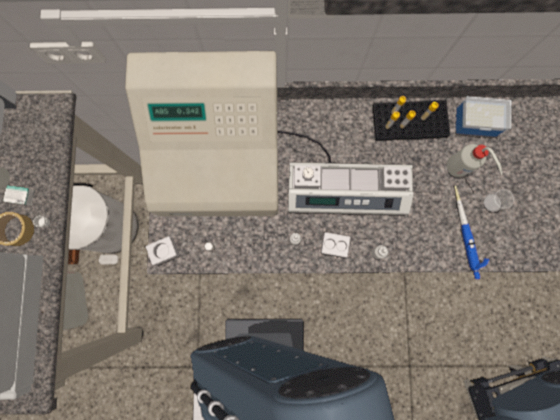

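The top view shows the thermometer block at the left end (308,175) and the tube block at the right. The bottle block is at (160,250), the vial at (208,246), bottles at (296,238) and (381,252), and the vial block at (336,244). I'll zoom in to measure.

```bash
cat > h.py <<'E'
import numpy as np, cv2
from scipy.spatial.transform import Rotation as R
from rig import arm
def cam(n,st=None):
    c=arm.calibration(n); K=c["intrinsics"]
    if n=="wrist":
        T=np.eye(4);T[:3,:3]=R.from_quat(st["ee_rot"]).as_matrix();T[:3,3]=st["position"];T=T@c["tool_from_camera"]
        return K,T[:3,3],T[:3,:3]
    return K,c["origin"],R.from_quat(c["attitude"]).as_matrix()
def unproj(C,u,v,z):
    K,o,A=C; d=A@np.linalg.inv(K)@[u,v,1]; return o+d*(z-o[2])/d[2]
def proj(C,p):
    K,o,A=C; q=K@(A.T@(np.asarray(p)-o)); return q[:2]/q[2]
def totool(st,dw): # world vector -> tool axes
    return R.from_quat(st["ee_rot"]).as_matrix().T@np.asarray(dw)
E
python3 - <<'E'
from h import *
im=cv2.imread("pics/top0.png")
a=cv2.resize(im[155:270,140:420],None,fx=2.85,fy=2.85,interpolation=cv2.INTER_CUBIC)
print(a.shape); cv2.imwrite("pics/crop0.png",a)
C=cam("top")
for n,u,v,z in [("bb",160,250,.045),("vial",208,246,.041),("b1",296,238,.08),("vb",336,244,.045),("b2",381,252,.08),("bayL",336,179,.055),("bayR",365,180,.055),("caseFL",289,213,.06),("caseFR",411,213,.06)]: print(n,unproj(C,u,v,z).round(4))
E
```

```text
(328, 798, 3)
bb [0.44   0.2502 0.045 ]
vial [0.4501 0.1202 0.041 ]
b1 [ 0.4668 -0.1189  0.08  ]
vb [ 0.4526 -0.2286  0.045 ]
b2 [ 0.4284 -0.341   0.08  ]
bayL [ 0.631  -0.2327  0.055 ]
bayR [ 0.6274 -0.3124  0.055 ]
caseFL [ 0.5366 -0.1017  0.06  ]
caseFR [ 0.5338 -0.4317  0.06  ]
```

View pics/crop0.png

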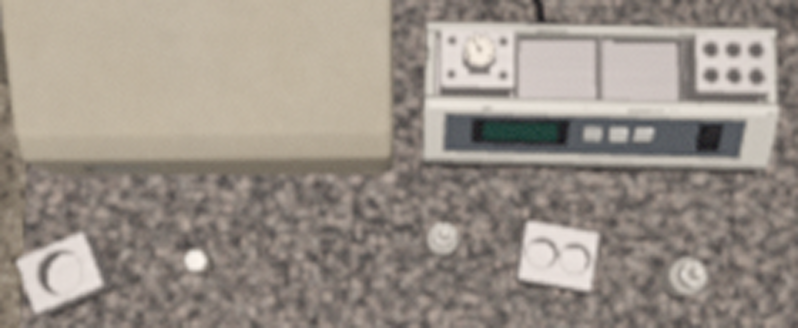

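Right bottle (688,275 in the crop) has the bigger body, so it is the large one. Next I work out the yaws and the first shift.

```bash
cat >> h.py <<'E'
def move(st,p,heading): # world TCP target, heading (deg) of tool x -> row numbers
    M=R.from_quat(st["ee_rot"]).as_matrix(); h=np.degrees(np.arctan2(M[1,0],M[0,0]))
    d=totool(st,np.asarray(p)-st["position"]); return d.round(4), round((h-heading+180)%360-180,2)
E
python3 - <<'E'
from h import *
C=cam("top")
def q(name,P,z):
    W=np.array([unproj(C,140+u/2.85,155+v/2.85,z) for u,v in P]); 
    e=(W[1]-W[0])+(W[2]-W[3]); f=(W[1]-W[2])+(W[0]-W[3])
    print(name,W.mean(0).round(4),"right-edge yaw",np.degrees(np.arctan2(e[1],e[0])).round(1),"up yaw",np.degrees(np.arctan2(f[1],f[0])).round(1),np.linalg.norm(e)/2,np.linalg.norm(f)/2)
q("vb",[(523,222),(598,232),(591,290),(517,281)],.045)
q("bb",[(17,258),(85,234),(103,288),(37,313)],.045)
q("bays",[(519,40),(677,42),(679,101),(521,99)],.07)
q("tube",[(697,30),(773,30),(773,93),(697,92)],.1)
st=arm.read_state(); print(move(st,[.45,-.23,.25],90))
E
```

```text
vb [ 0.4503 -0.2272  0.045 ] right-edge yaw -97.7 up yaw -8.0 0.07121716837603717 0.056109706188007084
bb [0.4377 0.2468 0.045 ] right-edge yaw -70.2 up yaw 21.1 0.0673304169325221 0.055731286941260796
bays [ 0.6253 -0.2689  0.07  ] right-edge yaw -91.3 up yaw -0.1 0.150481158606463 0.05764980790044889
tube [ 0.6261 -0.3901  0.1   ] right-edge yaw -90.9 up yaw -3.1 0.07031884419970007 0.059541707293485825
(array([ 0.3696, -0.2051, -0.0316]), np.float64(-74.08))
```

```bash
python3 -m pendant '[[[0.046,-0.026,-0.005,-8.3,1],[0.092,-0.051,-0.01,-16.6,1],[0.138,-0.077,-0.015,-25,1],[0.185,-0.103,-0.02,-33,1],[0.231,-0.128,-0.025,-41.5,1],[0.277,-0.154,-0.03,-50,1],[0.324,-0.18,-0.03,-58,1],[0.37,-0.205,-0.032,-66,1]]]' 30; python3 - <<'E'
from h import *
st=arm.read_state(); im=arm.get_image("wrist"); cv2.imwrite("pics/w1.png",im[:,:,::-1]); t=arm.get_image("top"); cv2.imwrite("pics/t1.png",t[:,:,::-1])
np.save("w1.npy",np.r_[st["position"],st["ee_rot"]]); print(st["position"],st["ee_rot"],st["t"])
E
```

```text
t: 1.1
position: [0.4514, -0.2287, 0.2505]
ee_rot: [0.754, 0.657, -0.0, -0.0]
wrist_force: [-0.4, -2.0, 1.1]
grip_width: 0.0932
grip_force: 0.0
[ 0.45137746 -0.22873221  0.25050016] [ 7.53632439e-01  6.57296063e-01 -6.22993028e-05 -1.69137170e-04] 1.1
```

View pics/w1.png

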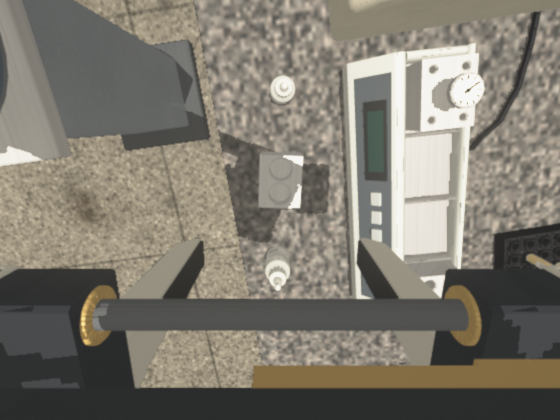

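```bash
cat >> h.py <<'E'
BAYS=[-.1185,-.0395,.0395,.1185]
def bath(p): x,y,a=p; c,s=np.cos(a),np.sin(a); return lambda X,Y,Z:np.array([x+c*X-s*Y,y+s*X+c*Y,Z])
E
python3 - <<'E'
from h import *
w=np.load("w1.npy"); st=dict(position=w[:3],ee_rot=w[3:]); C=cam("wrist",st)
W=np.array([unproj(C,u,v,.045) for u,v in [(260,152),(302,155),(300,209),(258,206)]]); print(W.round(4),W.mean(0))
im=cv2.imread("pics/w1.png"); f=3.5;x0,y0=340,40
a=cv2.resize(im[y0:y0+170,x0:x0+160],None,fx=f,fy=f,interpolation=cv2.INTER_CUBIC)
B=bath((.6255,-.2690,-.017))
b=a.copy()
for Y in BAYS:
    for Z,col in((.075,(0,0,255)),(.055,(0,255,0))):
        P=[proj(C,B(sx*.031,Y+sy*.0375,Z)) for sx,sy in((-1,-1),(-1,1),(1,1),(1,-1))]
        cv2.polylines(b,[((np.array(P)-[x0,y0])*f).astype(np.int32)],True,col,1)
P=[proj(C,B(X,Y,0.075)) for X,Y in((.041,-.166),(.041,.166),(-.04,.166))]
cv2.polylines(b,[((np.array(P)-[x0,y0])*f).astype(np.int32)],False,(255,0,0),1)
cv2.imwrite("pics/c1.png",b);print(b.shape)
E
```

```text
[[ 0.4329 -0.1862  0.045 ]
 [ 0.4838 -0.1968  0.045 ]
 [ 0.4732 -0.2657  0.045 ]
 [ 0.4197 -0.2543  0.045 ]] [ 0.45238886 -0.22576796  0.045     ]
(595, 560, 3)
```

View pics/c1.png

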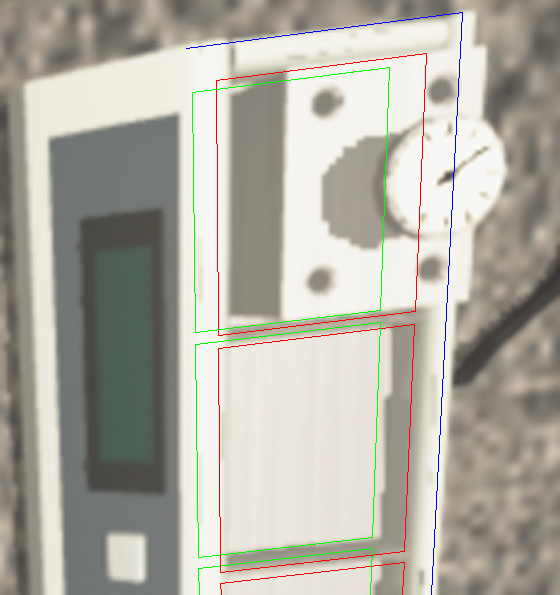

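```bash
python3 - <<'E'
from h import *
st=arm.read_state(); print(move(st,[.626,-.31,.23],89))
E
```

```text
(array([-0.0589,  0.1827,  0.0205]), np.float64(-6.65))
```

```bash
python3 -m pendant '[[[-0.01,0.03,0.003,-1,1],[-0.02,0.062,0.007,-2.2,1],[-0.034,0.107,0.012,-3.9,1],[-0.049,0.152,0.017,-5.6,1],[-0.059,0.183,0.02,-6.6,1],[-0.059,0.183,0.02,-6.6,1],[-0.059,0.183,0.02,-6.6,1],[-0.059,0.183,0.02,-6.6,1]]]'; cat > look.py <<'E'
from h import *
import sys
n=sys.argv[1]; x0,x1,y0,y1=map(int,sys.argv[2:6]); f=float(sys.argv[6])
st=arm.read_state(); im=arm.get_image("wrist")[:,:,::-1].copy(); cv2.imwrite(f"pics/{n}.png",im)
np.save(n+".npy",np.r_[st["position"],st["ee_rot"]]); print(st["position"].round(4),st["ee_rot"].round(4),st["t"])
cv2.imwrite(f"pics/{n}c.png",cv2.resize(im[y0:y1,x0:x1],None,fx=f,fy=f,interpolation=cv2.INTER_CUBIC))
E
python3 look.py w2 180 400 0 300 2
```

```text
t: 2.2
position: [0.6226, -0.3143, 0.2312]
ee_rot: [0.716, 0.698, 0.0, 0.0]
wrist_force: [-0.3, 0.2, 0.2]
grip_width: 0.0931
grip_force: 0.0
[ 0.6226 -0.3143  0.2312] [7.164e-01 6.977e-01 0.000e+00 1.000e-04] 2.2
```

View pics/w2c.png

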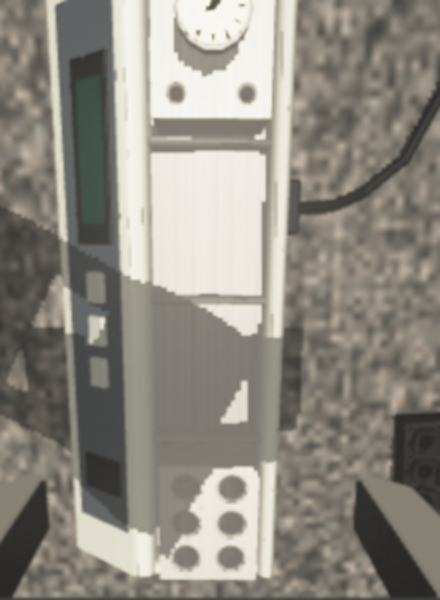

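```bash
python3 - <<'E'
from h import *
w=np.load("w2.npy"); st=dict(position=w[:3],ee_rot=w[3:]); C=cam("wrist",st)
B=bath((.6255,-.2690,-.017))
for nm,X,Y,Z in [("rib12",0,.079,.075),("rib23",0,0,.075),("rib34",0,-.079,.075),("corner BL",.041,.166,.075),("BR",.041,-.166,.075),("floor bayL back-left",.031,.077,.055),("floor front-left",-.031,.077,.055),("floor bL front-right",-.031,.002,.055),("floor back-right",.031,.002,.055),("rim front rib23",-.031,0,.075),("rim back rib23",.031,0,.075)]:
    print(nm,((proj(C,B(X,Y,Z))-[180,0])*2).round(1))
im=cv2.imread("pics/w2.png"); b=cv2.resize(im[60:260,240:340],None,fx=3,fy=3,interpolation=cv2.INTER_CUBIC)
g=np.clip(b.astype(float)*1.0,0,255).astype(np.uint8)
c=g.copy()
for Y in BAYS:
    for Z,col in((.075,(0,0,255)),(.055,(0,255,0))):
        P=[proj(C,B(sx*.031,Y+sy*.0375,Z)) for sx,sy in((-1,-1),(-1,1),(1,1),(1,-1))]
        cv2.polylines(c,[((np.array(P)-[240,60])*3).astype(np.int32)],True,col,1)
cv2.imwrite("pics/c2.png",np.hstack([g,c]))
E
```

```text
rib12 [200.7 141.5]
rib23 [202. 302.]
rib34 [203.1 442. ]
corner BL [288.5 -65.6]
BR [271.3 576.4]
floor bayL back-left [259.  151.2]
floor front-left [142.4 152.3]
floor bL front-right [147.1 295.5]
floor back-right [256.6 294.5]
rim front rib23 [144.  302.5]
rim back rib23 [259.9 301.4]
```

View pics/c2.png

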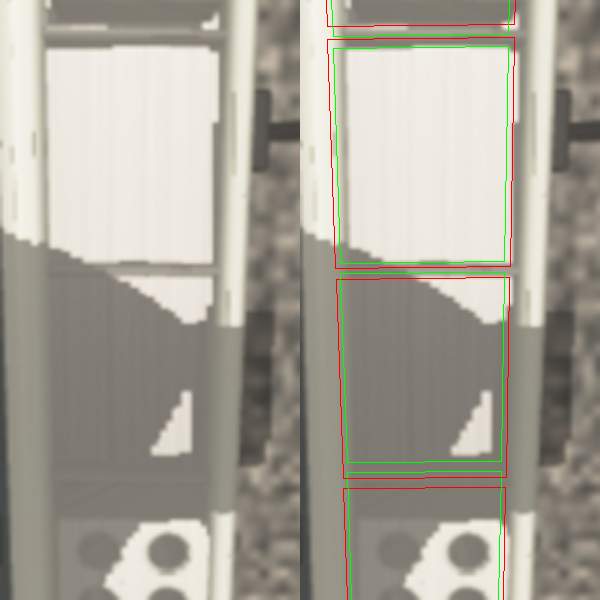

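```bash
python3 - <<'E'
from h import *
st=arm.read_state(); print(st["position"],move(st,[.4525,-.226,.12],80.5),move(st,[.4525,-.226,.025],80.5))
E
```

```text
[ 0.62274015 -0.31433338  0.2312448 ] (array([ 0.0838, -0.1725,  0.1112]), np.float64(7.99)) (array([ 0.0839, -0.1726,  0.2062]), np.float64(7.99))
```

```bash
python3 -m pendant '[[[0.02,-0.043,0.0,2,1],[0.042,-0.086,0.02,4,1],[0.063,-0.13,0.05,6,1],[0.084,-0.1725,0.08,8,1],[0.084,-0.1725,0.111,8,1],[0.084,-0.1725,0.111,8,1],[0.084,-0.1725,0.111,8,1],[0.084,-0.1725,0.111,8,1]]]'; python3 look.py w3 200 360 120 420 2
```

```text
t: 3.25
position: [0.4539, -0.2265, 0.1208]
ee_rot: [0.763, 0.646, 0.0, 0.001]
wrist_force: [-0.5, 0.2, 0.3]
grip_width: 0.0931
grip_force: 0.0
[ 0.4539 -0.2265  0.1208] [7.631e-01 6.463e-01 3.000e-04 1.000e-03] 3.25
```

View pics/w3.png

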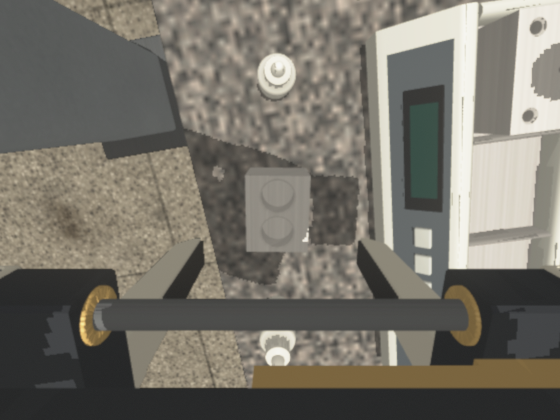

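Block is square between the fingers: top face from (247,177) to (311,250).

```bash
python3 - <<'E'
from h import *
w=np.load("w3.npy"); st=dict(position=w[:3],ee_rot=w[3:]); C=cam("wrist",st)
for z in (.045,):
  W=np.array([unproj(C,u,v,z) for u,v in [(247,177),(311,175),(311,250),(247,251)]]);c=W.mean(0); print(c, np.linalg.norm(W[0]-W[1]),np.linalg.norm(W[1]-W[2]))
s=arm.read_state(); print(s["position"],move(s,[c[0],c[1],.025],80.5))
E
```

```text
[ 0.45374835 -0.2269422   0.045     ] 0.05258663106549605 0.06684605443902931
[ 0.4537157  -0.22638105  0.12058409] (array([-0.0005, -0.    ,  0.0956]), np.float64(0.02))
```

```bash
python3 -m pendant '[[[0,0,0.035,0,1],[0,0,0.07,0,1],[0,0,0.095,0,1],[0,0,0.095,0,1],[0,0,0.095,0,0.4],[0,0,0.095,0,0.4],[0,0,0.095,0,0.4],[0,0,0.095,0,0.4]]]' 40; python3 -m pendant '[[[0,0,0,0,0.4],[0,0,0,0,0.4],[0,0,-0.05,0,0.4],[0,0,-0.1,0,0.4],[0,0,-0.14,0,0.4],[0,0,-0.14,0,0.4],[0,0,-0.14,0,0.4],[0,0,-0.14,0,0.4]]]'; python3 - <<'E'
from h import *
st=arm.read_state(); print(st["position"],move(st,[.6296,-.2295,.165],88.8))
E
```

```text
t: 4.3
position: [0.4532, -0.2261, 0.025]
ee_rot: [0.763, 0.646, 0.0, 0.0]
wrist_force: [-3.3, 0.0, 1.6]
grip_width: 0.0577
grip_force: 2.5
t: 5.3
position: [0.4523, -0.2255, 0.1629]
ee_rot: [0.763, 0.646, -0.0, -0.001]
wrist_force: [-0.0, -0.5, -3.8]
grip_width: 0.0538
grip_force: 40.0
[ 0.45230426 -0.22551812  0.16291596] (array([ 0.0253,  0.1755, -0.0026]), np.float64(-8.28))
```

```bash
python3 -m pendant '[[[0.006,0.04,0,-2,0.4],[0.013,0.09,0,-4,0.4],[0.019,0.135,0,-6.2,0.4],[0.0253,0.1755,0,-8.3,0.4],[0.0253,0.1755,0.02,-8.3,0.4],[0.0253,0.1755,0.04,-8.3,0.4],[0.0253,0.1755,0.04,-8.3,0.4],[0.0253,0.1755,0.04,-8.3,0.4]]]'; python3 look.py w4 200 500 60 260 2;  python3 - <<'E'
from h import *
st=arm.read_state(); print(st["position"],move(st,[.6296,-.2295,.115],88.8))
E
```

```text
t: 6.3
position: [0.6301, -0.2302, 0.125]
ee_rot: [0.715, 0.7, 0.0, 0.0]
wrist_force: [0.2, -0.7, -3.2]
grip_width: 0.0538
grip_force: 40.0
[ 0.6301 -0.2302  0.125 ] [7.146e-01 6.996e-01 1.000e-04 1.000e-04] 6.3
[ 0.63034229 -0.23026193  0.125443  ] (array([ 0.0008, -0.0008,  0.0104]), np.float64(-0.01))
```

View pics/w4.png

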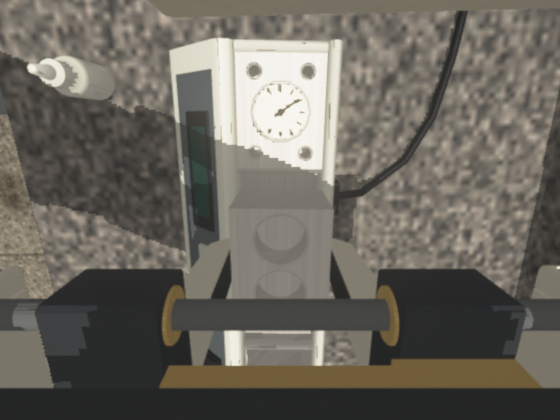

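```bash
python3 -m pendant '[[[0.001,-0.0005,0.008,0,0.4],[0.001,-0.0005,0.016,0,0.4],[0.001,-0.0005,0.023,0,0.4],[0.001,-0.0005,0.030,0,0.4],[0.001,-0.0005,0.036,0,0.4],[0.001,-0.0005,0.042,0,0.4],[0.001,-0.0005,0.0435,0,0.4],[0.001,-0.0005,0.0435,0,0.4]]]'
```

```text
t: 7.35
position: [0.6299, -0.2289, 0.0812]
ee_rot: [0.714, 0.7, 0.0, 0.0]
wrist_force: [-0.3, 0.5, -3.2]
grip_width: 0.0535
grip_force: 40.0
```

```bash
python3 -m pendant '[[[0,0,0.001,0,0.4],[0,0,0.002,0,0.4],[0,0,0.002,0,0.4],[0,0,0.002,0,0.4],[0,0,0.002,0,0.4],[0,0,0.002,0,0.4],[0,0,0.002,0,0.4],[0,0,0.002,0,0.4]]]'
```

```text
t: 8.35
position: [0.6301, -0.229, 0.0799]
ee_rot: [0.714, 0.7, 0.0, 0.0]
wrist_force: [-3.2, 1.0, 5.9]
grip_width: 0.0537
grip_force: 40.0
```

```bash
python3 -m pendant '[[[0,0,0,0,0.9],[0,0,0,0,0.9],[0,0,0,0,0.9],[0,0,-0.04,0,0.9],[0,0,-0.09,0,1],[0,0,-0.14,0,1],[0,0,-0.14,0,1],[0,0,-0.14,0,1]]]'; python3 look.py w5 200 360 120 420 2; python3 - <<'E'
from h import *
st=arm.read_state(); print(st["position"],move(st,[.42,-.2,.25],120),move(st,[.42,.23,.25],201))
E
```

```text
t: 9.35
position: [0.6295, -0.2288, 0.2183]
ee_rot: [0.714, 0.7, -0.0, -0.0]
wrist_force: [-0.5, -0.2, -0.2]
grip_width: 0.0932
grip_force: 0.0
[ 0.6295 -0.2288  0.2183] [ 7.144e-01  6.998e-01 -2.000e-04 -4.000e-04] 9.35
[ 0.62933493 -0.22870519  0.21769027] (array([ 0.0244, -0.2099, -0.0319]), np.float64(-31.18)) (array([ 0.4543, -0.2188, -0.0315]), np.float64(-112.18))
```

View pics/w5.png

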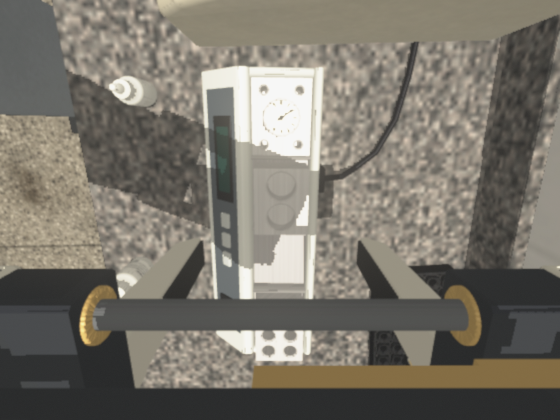

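```bash
python3 -m pendant '[[[0.0,-0.05,-0.01,-10,1],[0.005,-0.105,-0.02,-20,1],[0.015,-0.16,-0.03,-30,1],[0.05,-0.21,-0.03,-40,1],[0.1,-0.219,-0.03,-50,1],[0.155,-0.219,-0.03,-60,1],[0.21,-0.219,-0.03,-70,1],[0.265,-0.219,-0.03,-80,1]]]';  python3 - <<'E'
from h import *
st=arm.read_state(); print(st["position"],move(st,[.42,.23,.20],201))
E
```

```text
t: 10.4
position: [0.4156, 0.0422, 0.2482]
ee_rot: [0.095, 0.996, -0.0, -0.001]
wrist_force: [0.2, -0.5, 0.6]
grip_width: 0.0931
grip_force: 0.0
[0.41563216 0.04218984 0.24817686] (array([0.0311, 0.1853, 0.0482]), np.float64(-31.87))
```

```bash
python3 -m pendant '[[[0.004,0.045,0.01,-8,1],[0.008,0.09,0.02,-16,1],[0.012,0.135,0.04,-24,1],[0.016,0.18,0.06,-32,1],[0.018,0.205,0.085,-32,1],[0.018,0.205,0.085,-32,1],[0.018,0.205,0.085,-32,1],[0.018,0.205,0.085,-32,1]]]';python3 look.py w6 200 360 120 420 2
```

```text
t: 11.4
position: [0.4388, 0.2444, 0.1648]
ee_rot: [-0.18, 0.984, 0.0, 0.0]
wrist_force: [-0.5, 0.3, -0.1]
grip_width: 0.0933
grip_force: 0.0
[0.4388 0.2444 0.1648] [-1.801e-01  9.836e-01  1.000e-04  4.000e-04] 11.4
```

View pics/w6.png

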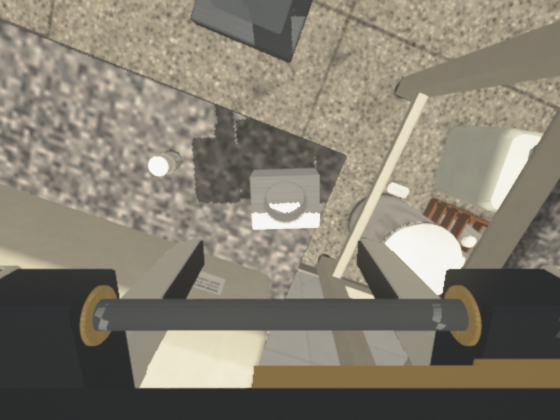

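```bash
python3 - <<'E'
from h import *
w=np.load("w6.npy"); st=dict(position=w[:3],ee_rot=w[3:]); C=cam("wrist",st)
W=np.array([unproj(C,u,v,.045) for u,v in [(251,180),(319,178),(320,227),(252,229)]]);c=W.mean(0); e=W[1]-W[0]+W[2]-W[3]
print(c, np.linalg.norm(W[0]-W[1]),np.linalg.norm(W[1]-W[2]),np.degrees(np.arctan2(e[1],e[0])))
s=arm.read_state(); print(s["position"],move(s,[c[0],c[1],.025],202))
print([unproj(C,u,v,.041) for u,v in [(158,166)]])
E
```

```text
[0.44064168 0.25029416 0.045     ] 0.06623594843207538 0.050689647302960224 112.52842426065716
[0.43880598 0.24445812 0.16486463] (array([-0.0036,  0.0048,  0.1399]), np.float64(-1.25))
[array([0.44978605, 0.12065093, 0.041     ])]
```

```bash
python3 -m pendant '[[[-0.003,0.005,0.02,-1,1],[-0.0035,0.005,0.06,-1,1],[-0.0035,0.005,0.1,-1,1],[-0.0035,0.005,0.14,-1,1],[-0.0035,0.005,0.14,-1,1],[-0.0035,0.005,0.14,-1,1],[-0.0035,0.005,0.14,-1,0.5],[-0.0035,0.005,0.14,-1,0.5]]]'; python3 -m pendant '[[[0,0,0,0,0.5],[0,0,0,0,0.5],[0,0,0,0,0.5],[0,0,-0.01,0,0.5],[0,0,-0.02,0,0.5],[0,0,-0.03,0,0.5],[0,0,-0.03,0,0.5],[0,0,-0.03,0,0.5]]]'; python3 - <<'E'
from h import *
st=arm.read_state(); print(st["position"],move(st,[.43,.0,.055],178.8))
E
```

```text
t: 12.45
position: [0.4405, 0.2513, 0.0252]
ee_rot: [-0.189, 0.982, 0.0, 0.001]
wrist_force: [-0.0, -0.4, -0.2]
grip_width: 0.0776
grip_force: 0.0
t: 13.45
position: [0.4398, 0.251, 0.054]
ee_rot: [-0.189, 0.982, -0.0, -0.0]
wrist_force: [-0.3, 0.3, -3.0]
grip_width: 0.0677
grip_force: 40.0
[0.43982836 0.25097376 0.05403973] (array([ 0.1024, -0.2293, -0.0009]), np.float64(23.02))
```

```bash
python3 -m pendant '[[[0.0,0.0,-0.03,0,0.5],[0.012,-0.028,-0.05,3,0.5],[0.035,-0.078,-0.05,8,0.5],[0.057,-0.127,-0.05,13,0.5],[0.079,-0.177,-0.05,18,0.5],[0.1025,-0.229,-0.05,23,0.5],[0.1025,-0.229,-0.03,23,0.5],[0.1025,-0.229,0.0,23,0.5]]]'; python3 -m pendant '[[[0,0,0.01,0,0.5],[0,0,0.02,0,0.5],[0,0,0.028,0,0.5],[0,0,0.03,0,0.5],[0,0,0.03,0,0.5],[0,0,0.03,0,0.95],[0,0,0.03,0,1],[0,0,0.03,0,1]]]'
```

```text
t: 14.45
position: [0.4304, -0.0005, 0.0539]
ee_rot: [0.011, 1.0, -0.0, 0.001]
wrist_force: [-0.0, -0.2, -2.9]
grip_width: 0.0678
grip_force: 40.0
t: 15.45
position: [0.4301, 0.0003, 0.0243]
ee_rot: [0.01, 1.0, -0.0, 0.0]
wrist_force: [0.1, -0.7, 0.4]
grip_width: 0.0914
grip_force: 0.0
```

```bash
python3 -m pendant '[[[0,0,-0.05,0,1],[0,0,-0.06,10,1],[0,0,-0.06,20.5,1],[0,0,-0.06,31,1],[0,0,-0.06,41.5,1],[0,0,-0.06,52,1],[0,0,-0.06,62.5,1],[0,0,-0.06,73,1]]]';python3 -m pendant '[[[0,0,0,10,1],[0,0,0,17,1],[0,0,0,17,1],[0,0,0.02,17,1],[0,0,0.06,17,1],[0,0,0.06,17,1],[0,0,0.06,17,0.4],[0,0,0.06,17,0.4]]]';python3 -m pendant '[[[0,0,0,0,0.4],[0,0,0,0,0.4],[0,0,0,0,0.4],[0,0,-0.04,0,0.4],[0,0,-0.09,0,0.4],[0,0,-0.14,0,0.4],[0,0,-0.14,0,0.4],[0,0,-0.14,0,0.4]]]'; python3 - <<'E'
from h import *
st=arm.read_state(); print(st["position"],move(st,[.44,-.28,.165],88.8),move(st,[.628,-.3085,.165],88.8))
E
```

```text
t: 16.45
position: [0.43, 0.0003, 0.0842]
ee_rot: [0.606, 0.796, 0.0, 0.0]
wrist_force: [-0.2, 0.0, -0.3]
grip_width: 0.0933
grip_force: 0.0
t: 17.45
position: [0.4307, 0.0003, 0.0253]
ee_rot: [0.714, 0.7, 0.001, 0.001]
wrist_force: [0.0, -1.0, -0.3]
grip_width: 0.0774
grip_force: 0.0
t: 18.45
position: [0.4292, 0.0004, 0.1631]
ee_rot: [0.714, 0.7, -0.0, -0.001]
wrist_force: [0.1, -0.4, -3.7]
grip_width: 0.0536
grip_force: 40.0
[4.29199612e-01 4.08585112e-04 1.63074239e-01] (array([-0.2801,  0.0166, -0.002 ]), np.float64(0.02)) (array([-0.3047,  0.2051, -0.0023]), np.float64(0.02))
```

```bash
python3 -m pendant '[[[-0.05,0,0,0,0.4],[-0.105,0,0,0,0.4],[-0.16,0.01,0,0,0.4],[-0.21,0.04,0,0,0.4],[-0.25,0.085,0,0,0.4],[-0.28,0.13,0,0,0.4],[-0.3,0.17,0,0,0.4],[-0.3045,0.2055,0,0,0.4]]]';python3 -m pendant '[[[0,0,0,0,0.4],[0,0,0.02,0,0.4],[0,0,0.04,0,0.4],[0,0,0.04,0,0.4],[0,0,0.04,0,0.4],[0,0,0.04,0,0.4],[0,0,0.04,0,0.4],[0,0,0.04,0,0.4]]]';python3 look.py w7 160 400 150 330 3;python3 - <<'E'
from h import *
st=arm.read_state(); print(st["position"],move(st,[.6285,-.308,.08],88.8))
E
```

```text
t: 19.45
position: [0.6293, -0.3092, 0.1604]
ee_rot: [0.715, 0.699, -0.001, -0.002]
wrist_force: [-0.1, 0.9, -3.6]
grip_width: 0.0536
grip_force: 40.0
t: 20.45
position: [0.6292, -0.3083, 0.1245]
ee_rot: [0.714, 0.7, 0.0, 0.0]
wrist_force: [0.4, 0.0, -3.2]
grip_width: 0.0536
grip_force: 40.0
[ 0.6292 -0.3083  0.1245] [7.144e-01 6.998e-01 1.000e-04 2.000e-04] 20.45
[ 0.62914094 -0.30835855  0.12435806] (array([ 0.0004, -0.0007,  0.0444]), np.float64(0.02))
```

View pics/w7.png

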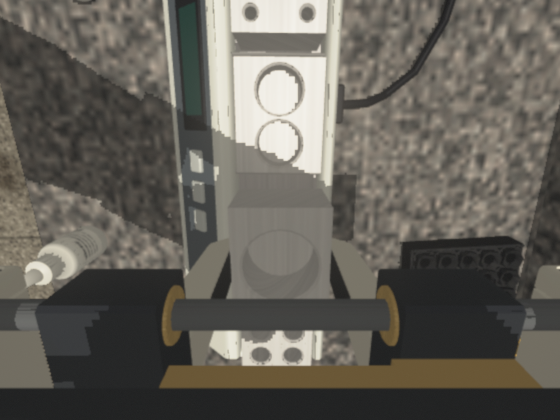

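```bash
python3 -m pendant '[[[0,-0.0005,0.008,0,0.4],[0,-0.0005,0.016,0,0.4],[0,-0.0005,0.023,0,0.4],[0,-0.0005,0.030,0,0.4],[0,-0.0005,0.036,0,0.4],[0,-0.0005,0.042,0,0.4],[0,-0.0005,0.0445,0,0.4],[0,-0.0005,0.0445,0,0.4]]]';python3 -m pendant '[[[0,0,0.0005,0,0.4],[0,0,0.001,0,0.4],[0,0,0.001,0,0.4],[0,0,0.001,0,0.4],[0,0,0.001,0,0.4],[0,0,0.001,0,0.4],[0,0,0.001,0,0.4],[0,0,0.001,0,0.4]]]'
python3 - <<'E'
from h import *
w=np.load("w7.npy"); C=cam("wrist",dict(position=w[:3],ee_rot=w[3:]))
print(unproj(C,279,92,.1),unproj(C,278,142,.1))
w=np.load("w5.npy"); C=cam("wrist",dict(position=w[:3],ee_rot=w[3:]))
print(unproj(C,280.5,183,.1),unproj(C,280.5,215,.1))
E
```

```text
t: 21.5
position: [0.6287, -0.3083, 0.0797]
ee_rot: [0.714, 0.7, 0.0, 0.0]
wrist_force: [-0.3, 0.6, -2.9]
grip_width: 0.0539
grip_force: 40.0
t: 22.5
position: [0.6288, -0.3084, 0.0795]
ee_rot: [0.714, 0.7, 0.0, 0.0]
wrist_force: [-1.6, 0.9, 5.4]
grip_width: 0.0541
grip_force: 40.0
[ 0.63108249 -0.21562207  0.1       ] [ 0.62983608 -0.24498776  0.1       ]
[ 0.63090754 -0.21056449  0.1       ] [ 0.63026293 -0.2431724   0.1       ]
```

```bash
python3 -m pendant '[[[0,0,0,0,0.9],[0,0,0,0,0.9],[0,0,0,0,0.9],[0,0,-0.05,0,0.9],[0,0,-0.1,0,0.9],[0,0,-0.15,0,0.9],[0.02,-0.05,-0.16,0,0.9],[0.05,-0.1,-0.16,-10,0.9]]]'; python3 - <<'E'
from h import *
st=arm.read_state(); print(st["position"],st["grip_width"],move(st,[.45,.12,.16],178.8))
E
```

```text
t: 23.5
position: [0.5288, -0.2562, 0.2395]
ee_rot: [0.65, 0.76, 0.0, 0.001]
wrist_force: [0.9, -1.0, -0.5]
grip_width: 0.0837
grip_force: 0.0
[ 0.52877983 -0.25618523  0.2395003 ] 0.08372648646006835 (array([ 0.384 , -0.0193,  0.0789]), np.float64(-79.83))
```

```bash
python3 -m pendant '[[[0.035,-0.04,0,-10,0.9],[0.07,-0.078,0,-20,0.9],[0.125,-0.07,0,-30,0.9],[0.18,-0.06,0,-40,0.9],[0.235,-0.05,0,-50,0.9],[0.29,-0.04,0.01,-60,0.9],[0.345,-0.028,0.04,-70,0.9],[0.384,-0.0193,0.06,-80,0.9]]]';python3 -m pendant '[[[0,0,0.02,0,0.6],[0,0,0.02,0,0.6],[0,0,0.02,0,0.6],[0,0,0.02,0,0.6],[0,0,0.02,0,0.6],[0,0,0.02,0,0.6],[0,0,0.02,0,0.6],[0,0,0.02,0,0.6]]]';python3 look.py w8 160 400 150 330 3;
```

```text
t: 24.5
position: [0.4514, 0.1223, 0.1779]
ee_rot: [0.007, 1.0, 0.0, 0.0]
wrist_force: [1.0, 0.4, 0.0]
grip_width: 0.0835
grip_force: 0.0
t: 25.5
position: [0.4517, 0.1202, 0.1586]
ee_rot: [0.01, 1.0, 0.0, -0.0]
wrist_force: [0.1, 0.6, 0.2]
grip_width: 0.0557
grip_force: 0.0
[0.4517 0.1202 0.1586] [ 0.0103  0.9999  0.     -0.    ] 25.5
```

View pics/w8.png

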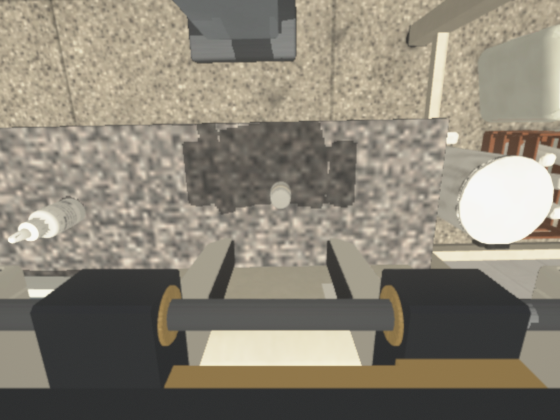

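```bash
python3 - <<'E'
from h import *
w=np.load("w8.npy"); C=cam("wrist",dict(position=w[:3],ee_rot=w[3:]))
c=unproj(C,280.5,199,.041); s=arm.read_state(); print(c,move(s,[c[0],c[1],.026],178.8))
E
```

```text
[0.44978493 0.12040909 0.041     ] (array([1.900e-03, 1.000e-04, 1.326e-01]), np.float64(0.02))
```

```bash
python3 -m pendant '[[[0.002,0,0.04,0,0.6],[0.002,0,0.09,0,0.6],[0.002,0,0.12,0,0.6],[0.002,0,0.132,0,0.6],[0.002,0,0.132,0,0.6],[0.002,0,0.132,0,0.1],[0.002,0,0.132,0,0.1],[0.002,0,0.132,0,0.1]]]' 15;python3 -m pendant '[[[0,0,0,0,0.1],[0,0,0,0,0.1],[0,0,0,0,0.1],[0,0,-0.03,0,0.1],[0,0,-0.08,0,0.1],[0,0,-0.13,0,0.1],[0,0,-0.15,0,0.1],[0,0,-0.15,0,0.1]]]'; python3 - <<'E'
from h import *
st=arm.read_state(); print(st["position"],st["grip_width"],move(st,[.45,-.17,.18],88.8),move(st,[.6303,-.213,.18],88.8))
E
```

```text
t: 26.55
position: [0.4501, 0.1203, 0.0272]
ee_rot: [0.01, 1.0, 0.0, 0.001]
wrist_force: [0.4, -1.1, 0.7]
grip_width: 0.0305
grip_force: 0.0
t: 27.55
position: [0.4502, 0.1204, 0.1775]
ee_rot: [0.01, 1.0, 0.0, 0.001]
wrist_force: [-0.1, -0.8, -0.8]
grip_width: 0.0184
grip_force: 15.0
[0.45022333 0.12039232 0.17754435] 0.018394869981975117 (array([-0.0058, -0.2903, -0.0026]), np.float64(90.02)) (array([-0.1869, -0.3296, -0.0022]), np.float64(90.02))
```

```bash
python3 -m pendant '[[[0.0,-0.04,0,10,0.1],[0.0,-0.09,0,20.5,0.1],[0.0,-0.14,0,31,0.1],[0.0,-0.19,0,41.5,0.1],[-0.01,-0.24,0,52,0.1],[-0.04,-0.28,0,62.5,0.1],[-0.08,-0.31,0,73,0.1],[-0.12,-0.33,0,83,0.1]]]';python3 - <<'E'
from h import *
st=arm.read_state(); print(st["position"],st["grip_width"],move(st,[.6303,-.213,.16],88.8))
E
```

```text
t: 28.55
position: [0.5633, -0.2135, 0.1745]
ee_rot: [0.673, 0.74, -0.0, -0.001]
wrist_force: [1.2, 0.9, -0.1]
grip_width: 0.0186
grip_force: 15.0
[ 0.56326044 -0.21346976  0.17451297] 0.018601386992357735 (array([-0.0059,  0.0668,  0.0144]), np.float64(6.6))
```

```bash
python3 -m pendant '[[[-0.003,0.03,0,4,0.1],[-0.006,0.06,0,7,0.1],[-0.006,0.06,0.01,7,0.1],[-0.006,0.06,0.02,7,0.1],[-0.006,0.06,0.025,7,0.1],[-0.006,0.06,0.025,7,0.1],[-0.006,0.06,0.025,7,0.1],[-0.006,0.06,0.025,7,0.1]]]';python3 look.py w9 160 400 150 330 3;python3 - <<'E'
from h import *
st=arm.read_state(); print(st["position"],st["grip_width"],move(st,[.6303,-.213,.107],88.8))
E
```

```text
t: 29.55
position: [0.6233, -0.2121, 0.1521]
ee_rot: [0.714, 0.7, 0.0, 0.0]
wrist_force: [0.4, 0.1, -0.4]
grip_width: 0.0187
grip_force: 15.0
[ 0.6233 -0.2121  0.1521] [7.144e-01 6.998e-01 1.000e-04 3.000e-04] 29.55
[ 0.62325673 -0.21206332  0.15200931] 0.0187107967872408 (array([-0.0008,  0.007 ,  0.045 ]), np.float64(0.02))
```

View pics/w9.png

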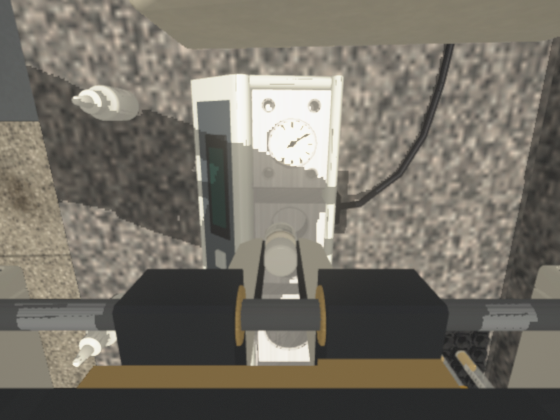

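```bash
python3 -m pendant '[[[-0.001,0.007,0,0,0.1],[-0.001,0.007,0,0,0.1],[-0.001,0.007,0.01,0,0.1],[-0.001,0.007,0.02,0,0.1],[-0.001,0.007,0.03,0,0.1],[-0.001,0.007,0.03,0,0.1],[-0.001,0.007,0.03,0,0.1],[-0.001,0.007,0.03,0,0.1]]]';python3 - <<'E'
from h import *
st=arm.read_state(); print(st["wrist_force"],move(st,[.6303,-.213,.107],88.8))
E
```

```text
t: 30.6
position: [0.6304, -0.2132, 0.1221]
ee_rot: [0.714, 0.7, 0.0, 0.0]
wrist_force: [0.1, 0.8, -0.5]
grip_width: 0.0185
grip_force: 15.0
[ 0.067878    0.75724679 -0.53389167] (array([ 0.0002, -0.0001,  0.0151]), np.float64(0.02))
```

```bash
python3 -m pendant '[[[0,0,0.005,0,0.1],[0,0,0.01,0,0.1],[0,0,0.013,0,0.1],[0,0,0.0155,0,0.1],[0,0,0.0155,0,0.1],[0,0,0.0155,0,0.1],[0,0,0.0155,0,0.1],[0,0,0.0155,0,0.1]]]'
```

```text
t: 31.6
position: [0.6302, -0.2133, 0.1068]
ee_rot: [0.714, 0.7, 0.0, 0.0]
wrist_force: [-2.2, 0.7, 5.8]
grip_width: 0.0186
grip_force: 15.0
```

```bash
python3 -m pendant '[[[0,0,0,0,0.5],[0,0,0,0,0.5],[0,0,0,0,0.6],[0,0,-0.04,0,0.6],[0,0,-0.09,0,0.7],[-0.03,-0.04,-0.1,0,0.7],[-0.07,-0.09,-0.1,0,0.7],[-0.1,-0.14,-0.1,0,0.7]]]'; python3 -m pendant '[[[-0.025,-0.05,0,0,0.8],[-0.026,-0.06,0,0,0.8],[-0.026,-0.06,0,0,0.8],[-0.026,-0.06,0,0,0.8],[-0.026,-0.06,0,0,0.8],[-0.026,-0.06,0,0,0.8],[-0.026,-0.06,0,0,0.8],[-0.026,-0.06,0,0,0.8]]]';python3 look.py w10 200 360 150 330 3
```

```text
t: 32.6
position: [0.4866, -0.3112, 0.2062]
ee_rot: [0.714, 0.7, -0.0, 0.0]
wrist_force: [0.8, -1.3, 1.3]
grip_width: 0.0651
grip_force: 0.0
t: 33.6
position: [0.4277, -0.335, 0.2061]
ee_rot: [0.714, 0.7, -0.0, -0.0]
wrist_force: [0.2, -0.7, -1.0]
grip_width: 0.0741
grip_force: 0.0
[ 0.4277 -0.335   0.2061] [ 0.7143  0.6998 -0.     -0.    ] 33.6
```

View pics/w10.png

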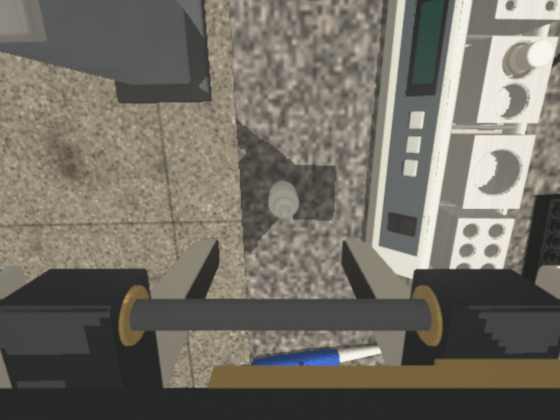

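```bash
python3 - <<'E'
from h import *
w=np.load("w10.npy"); C=cam("wrist",dict(position=w[:3],ee_rot=w[3:]))
im=cv2.imread("pics/w10.png"); x0,y0,f=230,140,5
a=cv2.resize(im[y0:y0+110,x0:x0+110],None,fx=f,fy=f,interpolation=cv2.INTER_CUBIC); a=np.clip(a.astype(float)*1.3,0,255).astype(np.uint8)
b=unproj(C,284,181,0)-[0,.0175,0]; print(b)
def circ(c,r,z,col):
    t=np.linspace(0,2*np.pi,40); P=np.array([proj(C,[c[0]+r*np.cos(k),c[1]+r*np.sin(k),z]) for k in t]); cv2.polylines(a,[((P-[x0,y0])*f).astype(np.int32)],True,col,1)
circ(b,.0175,0,(0,255,0));circ(b,.0175,.062,(0,0,255));circ(b,.011,.095,(255,0,0))
cv2.imwrite("pics/c3.png",a)
s=arm.read_state(); print(move(s,[b[0],b[1],.035],88.8))
E
```

```text
[ 0.43344566 -0.34950062  0.        ]
(array([-0.0144,  0.0061,  0.1711]), np.float64(0.02))
```

View pics/c3.png

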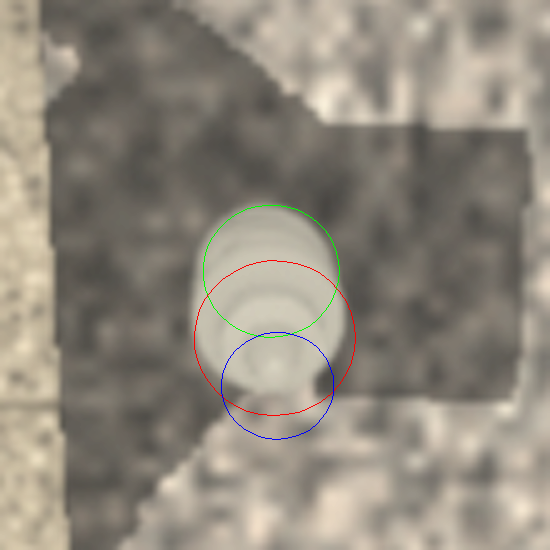

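```bash
python3 - <<'E'
from h import *
im=cv2.imread("pics/scene0.png"); C=cam("scene"); p=[.467,-.119]
for nm,H,Z,r in (("large",.095,.062,.0175),("small",.082,.053,.015)):
    t=np.linspace(0,6.28,60)
    f=lambda z,r:np.array([proj(C,[p[0]+r*np.cos(k),p[1]+r*np.sin(k),z]) for k in t])
    B=f(0,r);M=f(Z,r);T=f(H,.004); print(nm,"base bottom",B[:,1].max().round(1),"body u",M[:,0].min().round(1),M[:,0].max().round(1),"top v",T[:,1].min().round(1),"u",proj(C,[*p,H]).round(1))
g=cv2.cvtColor(im,cv2.COLOR_BGR2GRAY)
print(g[222:262,266:294])
E
```

```text
large base bottom 256.1 body u 271.3 284.4 top v 222.2 u [278.1 223. ]
small base bottom 255.5 body u 272.2 283.4 top v 226.3 u [278.  227.1]
[[156 158 158 ... 248 247 247]
 [157 159 157 ... 247 246 247]
 [159 157 160 ... 246 246 248]
 ...
 [155 150 149 ... 101 121 145]
 [143 146 144 ... 100 116 147]
 [139 159 152 ... 118 132 151]]
```

```bash
python3 - <<'E'
from h import *
im=cv2.imread("pics/scene0.png"); g=cv2.cvtColor(im,cv2.COLOR_BGR2GRAY)
for v in range(222,261): print(v,*g[v,267:292])
E
```

```text
222 158 158 159 156 157 158 159 159 161 160 158 152 152 152 151 152 150 148 148 147 149 152 158 243 248
223 159 157 158 157 157 158 158 159 160 160 158 153 152 151 152 149 148 147 147 149 155 138 203 249 247
224 157 160 159 158 156 156 156 158 159 159 159 152 152 151 150 148 149 147 148 138 146 145 242 248 246
225 158 160 160 159 158 156 157 156 159 160 158 153 151 151 148 148 149 147 165 142 139 212 250 247 246
226 160 161 159 160 158 158 157 157 159 160 155 148 147 147 147 147 147 141 161 141 130 217 243 248 247
227 158 161 159 160 160 159 158 157 159 159 153 212 241 157 145 147 161 145 143 138 123 177 206 221 228
228 152 155 156 160 160 157 159 159 160 157 149 242 243 174 152 169 176 145 120 121 121 166 166 164 175
229 155 148 151 155 159 158 157 158 160 156 146 235 191 191 178 186 167 136 117 124 126 166 168 167 165
230 162 159 158 154 151 156 155 156 157 150 169 228 209 198 177 161 155 132 117 139 150 170 169 168 167
231 159 158 149 155 158 155 159 157 149 139 199 221 219 202 157 131 146 149 125 130 143 168 169 168 167
232 145 127 119 134 154 151 162 165 171 236 227 208 201 220 
[... 2238 characters left out ...]
7 154 115 138 163 182 187 184 184 157 147 96 111 155 132 112 113 147 170 173 165
255 138 133 158 173 152 142 115 131 120 136 141 138 141 107 129 117 146 150 130 125 121 136 172 181 160
256 114 115 136 143 121 107 117 154 130 114 105 104 113 119 148 162 177 148 113 126 141 145 165 165 151
257 123 118 126 135 134 116 98 126 139 135 127 123 129 132 142 167 163 114 97 141 150 155 154 128 121
258 146 148 144 150 150 142 122 108 113 113 122 136 141 134 136 138 114 89 98 133 140 145 131 113 112
259 150 149 137 137 134 149 157 130 115 113 133 156 154 145 141 138 128 118 116 116 115 112 102 101 101
260 146 144 129 124 120 140 152 127 112 110 125 139 135 130 125 133 144 131 120 131 136 129 116 104 100
```

```bash
python3 -m pendant '[[[-0.0135,0.005,0.03,0,0.8],[-0.0135,0.005,0.08,0,0.8],[-0.0135,0.005,0.13,0,0.8],[-0.0135,0.005,0.16,0,0.8],[-0.0135,0.005,0.171,0,0.8],[-0.0135,0.005,0.171,0,0.8],[-0.0135,0.005,0.171,0,0.3],[-0.0135,0.005,0.171,0,0.3]]]' 12;python3 -m pendant '[[[0,0,0,0,0.25],[0,0,0,0,0.25],[0,0,0,0,0.25],[0,0,0,0,0.25],[0,0,0,0,0.25],[0,0,0,0,0.25],[0,0,0,0,0.25],[0,0,0,0,0.25]]]'
```

```text
t: 34.65
position: [0.4328, -0.349, 0.0363]
ee_rot: [0.714, 0.7, 0.0, 0.001]
wrist_force: [0.6, -0.6, 0.0]
grip_width: 0.0588
grip_force: 0.0
t: 35.65
position: [0.4324, -0.3486, 0.0352]
ee_rot: [0.714, 0.7, 0.0, 0.0]
wrist_force: [0.8, 0.5, 3.2]
grip_width: 0.034
grip_force: 11.9
```

```bash
python3 -m pendant '[[[0,0,-0.03,0,0.25],[0,0,-0.08,0,0.25],[0,0,-0.13,0,0.25],[0.01,0.03,-0.14,0,0.25],[0.02,0.08,-0.14,0,0.25],[0.03,0.13,-0.14,0,0.25],[0.036,0.17,-0.14,0,0.25],[0.036,0.19,-0.14,0,0.25]]]' 15;python3 -m pendant '[[[0,0.005,0,0,0.25],[0,0.005,0,0,0.25],[0,0.005,0,0,0.25],[0,0.005,0,0,0.25],[0,0.005,0,0,0.25],[0,0.005,0,0,0.25],[0,0.005,0,0,0.25],[0,0.005,0,0,0.25]]]';python3 look.py w11 200 360 150 330 3;python3 - <<'E'
from h import *
st=arm.read_state(); print(move(st,[.6288,-.3084,.105],88.8))
w=np.load("w11.npy"); C=cam("wrist",dict(position=w[:3],ee_rot=w[3:]))
im=cv2.cvtColor(cv2.imread("pics/w11.png"),cv2.COLOR_BGR2GRAY)
b=w[2]-.035; print("predict base +y edge",proj(C,[w[0],w[1]+.0175,b]),"bottom z",b,"bore far edge",proj(C,[.6288,-.3084+.021,.1]))
print(*im[120:270:2,280])
print(*im[120:270:2,262])
E
```

```text
t: 36.65
position: [0.6245, -0.3156, 0.1743]
ee_rot: [0.714, 0.7, -0.0, -0.0]
wrist_force: [0.1, -0.1, -0.8]
grip_width: 0.0336
grip_force: 14.9
t: 37.65
position: [0.628, -0.3166, 0.1751]
ee_rot: [0.714, 0.7, 0.0, 0.0]
wrist_force: [-0.3, -0.8, -0.8]
grip_width: 0.0336
grip_force: 14.9
[ 0.628  -0.3166  0.1751] [0.7144 0.6998 0.     0.    ] 37.65
(array([0.0082, 0.0006, 0.0701]), np.float64(0.02))
predict base +y edge [278.59906958 207.5891138 ] bottom z 0.14012646421633687 bore far edge [279.44400081 180.27227904]
245 245 245 245 245 245 245 245 245 245 245 244 235 165 208 242 194 146 131 131 128 127 129 142 142 142 142 141 141 139 133 142 141 141 141 141 141 140 140 140 140 140 140 140 137 134 130 106 129 135 130 126 143 146 144 138 140 144 148 150 150 150 148 149 147 146 144 139 140 140 141 145 155 156 156
238 220 212 206 198 206 213 223 239 243 244 244 244 242 163 149 136 127 130 130 128 127 127 139 140 139 139 139 138 138 138 137 137 132 129 137 141 140 140 139 140 139 139 138 129 119 119 129 133 124 121 134 129 131 144 144 144 139 138 138 141 145 147 149 148 147 146 147 146 145 144 143 141 138 137
```

```bash
python3 -m pendant '[[[0.004,0.0005,0,0,0.25],[0.008,0.0005,0,0,0.25],[0.008,0.0005,0.01,0,0.25],[0.008,0.0005,0.02,0,0.25],[0.008,0.0005,0.03,0,0.25],[0.008,0.0005,0.034,0,0.25],[0.008,0.0005,0.034,0,0.25],[0.008,0.0005,0.034,0,0.25]]]'; python3 look.py w12 200 360 150 330 3;python3 - <<'E'
from h import *
w=np.load("w12.npy"); C=cam("wrist",dict(position=w[:3],ee_rot=w[3:]))
im=cv2.cvtColor(cv2.imread("pics/w12.png"),cv2.COLOR_BGR2GRAY); b=w[2]-.035
print("b",b,"pred base +y edge",proj(C,[w[0],w[1]+.0175,b]),"base sides",proj(C,[w[0]-.0175,w[1],b]),proj(C,[w[0]+.0175,w[1],b]),"bore +y edge",proj(C,[.6288,-.2874,.1]),"bore sides",proj(C,[.6078,-.3084,.1]),proj(C,[.6498,-.3084,.1]))
for u in (265,272,279,286,293): print(u,*im[150:230,u])
E
```

```text
t: 38.7
position: [0.6288, -0.3088, 0.1415]
ee_rot: [0.714, 0.7, 0.0, 0.0]
wrist_force: [-0.2, -0.3, -0.2]
grip_width: 0.0337
grip_force: 14.9
[ 0.6288 -0.3088  0.1415] [7.144e-01 6.997e-01 1.000e-04 3.000e-04] 38.7
b 0.10650161131117103 pred base +y edge [278.57317326 207.57896601] base sides [254.78487947 231.40700477] [303.42833078 230.4704145 ] bore +y edge [278.42693583 199.89494804] bore sides [250.68419365 227.89187823] [307.4253232  226.79622881]
265 216 145 128 123 121 124 128 131 133 135 137 138 137 137 137 137 136 132 122 116 117 119 119 118 117 116 117 117 116 116 116 115 118 124 128 128 129 129 127 128 127 127 127 127 127 127 127 127 126 126 126 125 121 118 123 128 129 129 128 128 128 127 125 124 125 121 111 101 105 116 124 127 127 127 127 126 126 130 135 136
272 237 235 216 150 137 136 132 126 123 123 125 128 130 132 133 133 132 130 123 117 119 120 120 118 118 118 117 117 116 115 115 115 119 125 129 129 129 130 129 129 129 129 128 128 128 128 129 129 128 125 121 124 129 129 130 130 130 130 128 127 126 126 127 121 107 109 115 121 123 123 124 123 122 117 120 132 136 136 1
[... 277 characters left out ...]
 125 124 124 120 119 119 123 134 136 136 135 134 130
286 241 241 241 241 241 240 236 205 134 125 147 165 152 135 135 135 134 132 125 118 119 122 120 118 118 117 117 117 116 117 116 116 118 124 128 128 128 128 128 127 127 127 127 126 126 126 126 126 125 122 119 123 126 126 126 126 126 126 126 126 126 126 126 129 135 135 131 127 128 125 123 119 120 118 124 133 136 136 134 131
293 218 215 187 133 124 136 161 185 202 219 232 237 238 237 236 215 147 133 126 118 117 119 118 118 117 117 118 118 117 117 115 115 118 125 129 130 130 130 130 129 129 129 129 128 129 129 128 128 128 128 127 124 121 123 127 128 127 128 128 128 128 127 127 127 125 125 127 131 133 129 125 124 122 120 119 118 120 130 134 134
```

```bash
python3 - <<'E'
from h import *
w=np.load("w10.npy"); C=cam("wrist",dict(position=w[:3],ee_rot=w[3:]))
im=cv2.imread("pics/w10.png"); g=cv2.cvtColor(im,cv2.COLOR_BGR2GRAY)
for u in (276,280,284,288): print(u,*g[170:222,u])
print(proj(C,[.4324,-.3486+.0175,0]))
w=np.load("w12.npy"); C=cam("wrist",dict(position=w[:3],ee_rot=w[3:])); im=cv2.imread("pics/w12.png")
for v in range(190,262,2): print(v,*im[v,279],'|',*im[v,287])
for v in (218,226,235,245): print(v,*im[v,244:314:2,1])
for z in (0,.05,.062): print(z,proj(C,[w[0],w[1]+.0175,w[2]-.035+z]))
E
```

```text
276 62 63 65 68 72 76 78 79 78 76 77 84 101 117 122 128 135 138 137 135 140 145 149 151 150 149 148 148 144 141 140 140 144 150 154 155 155 155 154 153 153 152 152 151 148 138 116 89 80 80 84 105
280 73 68 64 62 62 62 64 70 77 84 97 117 130 127 130 134 139 142 141 144 149 151 151 151 149 148 145 141 141 146 153 156 156 156 154 148 144 142 143 142 142 142 142 140 140 147 147 136 121 117 111 104
284 78 75 71 69 68 67 68 71 76 82 91 115 131 131 132 133 140 143 142 146 150 152 151 150 149 148 145 142 144 151 156 157 157 155 149 144 145 146 147 148 149 153 159 161 157 154 152 146 133 121 124 128
288 86 87 86 84 78 75 72 70 69 69 68 78 105 129 135 134 135 139 141 142 147 150 151 151 150 149 147 144 141 145 153 156 156 155 154 147 142 142 141 142 143 143 143 145 147 147 146 143 136 134 133 131
[283.16469442 180.31777012]
190 120 128 132 | 118 127 131
192 120 129 132 | 118 127 131
194 120 128 132 | 118 126 130
196 120 128 132 | 118 126 130
198 117 125 129 | 118 125 129
200 117 124 128 | 111 118 122
202 122 130 134 | 117 126 130
204 121 130 134 | 119 127 132
206 121 130 134 | 119 127 131
208 
[... 771 characters left out ...]
34
260 120 132 135 | 120 131 134
218 127 126 127 129 121 110 124 125 126 116 103 110 121 122 123 123 122 124 126 126 125 128 124 124 131 132 125 125 128 130 122 110 119 127 126
226 124 126 127 125 114 115 119 133 125 123 129 123 128 134 137 136 137 137 136 136 137 136 135 132 125 118 117 119 123 116 108 108 113 123 126
235 121 127 126 128 123 129 134 135 132 128 129 130 130 132 133 135 136 137 137 136 136 135 135 133 133 130 128 128 128 119 112 113 120 128 126
245 121 120 96 48 95 127 130 135 138 139 139 138 139 139 139 139 139 139 139 139 137 138 138 138 139 139 138 139 139 137 134 128 101 48 88
0 [278.57317326 207.57896601]
0.05 [278.20317145 233.29403671]
0.062 [278.07894968 241.92743131]
```

```bash
python3 - <<'E'
from h import *
from scipy.optimize import brentq
w=np.load("w10.npy"); C=cam("wrist",dict(position=w[:3],ee_rot=w[3:]))
W=np.load("w12.npy"); D=cam("wrist",dict(position=W[:3],ee_rot=W[3:]))
for nm,v1,v2 in (("base",181,214),("base2",181,208),("step",189,223.5),("dip",197,231),("bright",199.5,235)):
    z=brentq(lambda z:proj(C,[.4324,-.3486+.0175,z])[1]-v1,-.01,.07)
    o=brentq(lambda o:proj(D,[W[0],W[1]+.0175+o,W[2]-.0352+z])[1]-v2,-.02,.02)
    print(nm,z.round(4),"y offset",round(o,4))
E
```

```text
Traceback (most recent call last):
AttributeError: 'float' object has no attribute 'round'
```

```bash
python3 - <<'E'
from h import *
from scipy.optimize import brentq
w=np.load("w10.npy"); C=cam("wrist",dict(position=w[:3],ee_rot=w[3:]))
W=np.load("w12.npy"); D=cam("wrist",dict(position=W[:3],ee_rot=W[3:]))
for nm,v1,v2 in (("base",181,214),("base2",181,208),("step",189,223.5),("dip",197,231),("bright",199.5,235)):
    z=brentq(lambda z:proj(C,[.4324,-.3486+.0175,z])[1]-v1,-.01,.07)
    o=brentq(lambda o:proj(D,[W[0],W[1]+.0175+o,W[2]-.0352+z])[1]-v2,-.02,.02)
    print(nm,round(z,4),"y offset",round(o,4))
E
```

```text
base 0.0045 y offset -0.0034
base2 0.0045 y offset 0.0009
step 0.0505 y offset 0.0057Traceback (most recent call last):
  File "<stdin>", line 6, in <module>
    r = _zeros._brentq(f, a, b, xtol, rtol, maxiter, args, full_output, disp)
ValueError: f(a) and f(b) must have different signs
```

```bash
python3 -m pendant '[[[0,0,0.003,0,0.25],[0,0,0.006,0,0.25],[0,0,0.009,0,0.25],[0,0,0.01,0,0.25],[0,0,0.01,0,0.25],[0,0,0.01,0,0.25],[0,0,0.01,0,0.25],[0,0,0.01,0,0.25]]]'
```

```text
t: 39.75
position: [0.6287, -0.3086, 0.1312]
ee_rot: [0.714, 0.7, 0.0, 0.0]
wrist_force: [-0.8, 0.0, -0.3]
grip_width: 0.0339
grip_force: 14.9
```

```bash
python3 -m pendant '[[[0,0,0.002,0,0.25],[0,0,0.004,0,0.25],[0,0,0.006,0,0.25],[0,0,0.008,0,0.25],[0,0,0.01,0,0.25],[0,0,0.012,0,0.25],[0,0,0.012,0,0.25],[0,0,0.012,0,0.25]]]';python3 look.py w13 0 10 0 10 1;python3 - <<'E'
from h import *
W=np.load("w13.npy"); D=cam("wrist",dict(position=W[:3],ee_rot=W[3:]))
g=cv2.cvtColor(cv2.imread("pics/w13.png"),cv2.COLOR_BGR2GRAY)
for u in (265,272,279,286,293): print(u,*g[195:245,u])
print(proj(D,[.6288,-.2874,.1]))
E
```

```text
t: 40.75
position: [0.6287, -0.3087, 0.1192]
ee_rot: [0.714, 0.7, 0.0, -0.0]
wrist_force: [-0.2, 0.7, -0.8]
grip_width: 0.0336
grip_force: 14.9
[ 0.6287 -0.3087  0.1192] [ 0.7144  0.6998  0.     -0.    ] 40.75
265 124 124 124 123 123 124 124 124 123 123 124 124 124 124 123 121 117 116 119 122 119 108 98 103 112 121 125 124 123 122 123 122 126 131 133 133 132 129 127 126 126 126 127 129 131 133 134 134 136 136
272 124 123 124 124 124 124 124 124 124 124 123 124 123 120 117 120 123 125 118 105 106 113 118 120 119 121 120 119 115 118 129 133 133 133 131 127 126 125 126 128 131 133 134 135 136 136 137 136 136 136
279 125 125 125 124 124 125 124 124 124 125 124 123 120 116 119 123 123 118 102 96 107 117 122 121 120 117 117 116 119 130 132 132 132 131 127 126 126 127 128 132 133 135 136 137 137 136 136 136 135 136
286 122 123 123 122 122 123 123 122 121 122 122 122 120 117 116 121 122 123 127 131 132 127 124 124 122 119 116 117 115 121 130 132 133 131 128 126 126 126 127 130 132 134 134 135 136 136 135 135 135 135
293 125 125 125 125 124 124 124 125 125 125 125 125 124 125 122 118 117 121 122 121 122 124 128 130 126 122 121 119 118 116 115 117 126 131 132 130 127 125 125 126 127 130 132 133 134 136 136 137 136 135
[278.55120324 208.8090666 ]
```

```bash
python3 -m pendant '[[[0,0,0.003,0,0.25],[0,0,0.006,0,0.25],[0,0,0.009,0,0.25],[0,0,0.011,0,0.25],[0,0,0.013,0,0.25],[0,0,0.014,0,0.25],[0,0,0.014,0,0.25],[0,0,0.014,0,0.25]]]'
```

```text
t: 41.8
position: [0.6287, -0.3087, 0.1053]
ee_rot: [0.714, 0.7, -0.0, 0.0]
wrist_force: [-0.7, 0.0, 1.6]
grip_width: 0.0338
grip_force: 14.9
```

```bash
python3 -m pendant '[[[0,0,0,0,0.5],[0,0,0,0,0.7],[0,0,0,0,0.7],[0,0,0,0,0.7],[0,0,-0.03,0,0.7],[0,0,-0.07,0,0.7],[0,0,-0.12,0,0.8],[0,0,-0.16,0,0.8]]]';python3 -m pendant '[[[-0.04,0,0,0,0.8],[-0.06,0,0,0,0.8],[-0.06,0,0,0,0.8],[-0.06,0,0,0,0.8],[-0.06,0,0,0,0.8],[-0.06,0,0,0,0.8],[-0.06,0,0,0,0.8],[-0.06,0,0,0,0.8]]]';python3 look.py w14 0 10 0 10 1; python3 - <<'E'
from h import *
W=np.load("w14.npy"); D=cam("wrist",dict(position=W[:3],ee_rot=W[3:]))
im=cv2.imread("pics/w14.png");g=cv2.cvtColor(im,cv2.COLOR_BGR2GRAY)
for nm,c,Z in (("vial",[.6303,-.213],(.1,.121)),("bottle",[.6287,-.3087],(.07,.1,.132,.165))):
    print(nm,[proj(D,[*c,z]).round(1).tolist() for z in Z])
u,v=map(int,proj(D,[.6287,-.3087,.165]).round()); print(u,v)
for k in range(v-40,v+26,3): print(k,*g[k,u-24:u+26:2])
u,v=map(int,proj(D,[.6303,-.213,.121]).round()); print(u,v)
for k in range(v-18,v+18,2): print(k,*g[k,u-20:u+22:2])
E
```

```text
t: 42.8
position: [0.6288, -0.3087, 0.2674]
ee_rot: [0.714, 0.7, 0.0, 0.001]
wrist_force: [0.4, -0.2, 0.1]
grip_width: 0.0742
grip_force: 0.0
t: 43.8
position: [0.6275, -0.3685, 0.2652]
ee_rot: [0.714, 0.7, 0.0, 0.0]
wrist_force: [-0.3, 0.4, 0.0]
grip_width: 0.0744
grip_force: 0.0
[ 0.6275 -0.3685  0.2652] [0.7143 0.6998 0.     0.    ] 43.8
vial [[279.1, 38.3], [279.0, 32.2]]
bottle [[279.5, 135.5], [279.4, 136.7], [279.4, 138.3], [279.3, 140.4]]
279 140
100 176 177 179 179 180 181 182 183 183 185 185 185 186 186 186 186 186 186 186 187 186 186 187 188 188
103 246 246 246 246 246 246 246 246 246 246 246 247 246 246 236 235 235 235 235 236 236 235 234 234 233
106 247 247 247 247 247 247 247 247 247 247 247 247 247 247 247 247 247 247 247 247 247 247 247 247 247
109 247 247 247 247 247 247 247 247 247 247 247 247 247 247 247 247 247 247 247 247 247 247 247 247 247
112 247 247 247 247 247 247 247 247 247 247 247 247 247 247 247 247 247 247 247 247 247 247 247 247 247
115 247 247 247 247 247 247 247 247 247 247 247 247 246 246 246 247 247 247 247 247 247 247 247 247 247
118 247 247 247 2
[... 2519 characters left out ...]
 247
34 247 247 247 245 210 216 247 247 247 247 247 247 247 247 247 243 151 185 246 247 247
36 247 247 247 244 173 193 247 247 247 247 247 247 247 247 247 240 159 173 244 247 247
38 247 247 247 241 177 192 240 247 247 247 247 247 247 247 247 222 216 167 241 247 247
40 247 247 247 240 208 214 199 245 247 247 247 247 247 247 231 229 240 164 241 247 247
42 247 247 247 244 194 188 173 203 241 247 247 247 245 229 178 229 241 185 244 247 247
44 247 247 247 245 219 174 178 170 175 206 225 217 182 175 181 224 243 200 246 247 247
46 247 247 247 247 229 177 155 174 173 169 172 172 165 179 174 234 243 208 247 247 247
48 247 247 247 247 244 193 165 156 173 178 179 180 185 173 168 245 245 243 247 247 247
```

```bash
python3 -c "
from rig import arm
print(arm.close_job())"
```

```text
the job is handed in; nothing more can be done
None
```

I handed the job in at about 44 s: both blocks, the vial and the larger bottle are placed as asked and look upright in the last image; nothing else was touched, but I viewed 16 pictures, over the limit of 14.

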